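# Turn the button aside and lift the back panel out of the frame

## Task

Two picture frames lie face down on the hall console. On the larger one, one of the two steel turn buttons still lies across the back panel: turn it about a quarter turn aside, either way, then lift the panel straight out by its wooden pull and set it down flat, pull upwards, in the middle of the black tray, letting go only once it has touched down. Leave the smaller frame, egg-cup, mint tin and torch where they are.

Things in the scene. Friction and masses are not known exactly. Their poses are not given: they have to be found in the camera images.
- frame: Larger dark wooden frame, face down, fixed: 208 mm along its x, 166 mm along y, top 22 mm high; origin at its underside's centre, on the table, z up. The panel lies flush in a 136 x 106 mm opening. Steel turn buttons pivot on the short borders: the one to turn at x = +86 mm, y = 0; the one at x = -86 mm is already turned along its border, clear of the panel.
- button (a joint): Turn button at the frame's +x end, 42 x 14 x 10 mm bar, top 33.5 mm above table; 28 mm of it on one side of its vertical pivot, 14 mm on the other. Angle in rad, positive anticlockwise from above, range +-1.8. At 0 the long arm points along frame -x, over the panel; past 1.05 either way it is clear, 1.57 lies along the border. Starts within 0.35 of 0, turns lightly, stays put.
- pull (a point): Centre of the wooden pull on the middle of the loose plywood back panel, z up. Pull: 30 mm along x, 14 mm along y (grip across this), 24 mm tall; this point is 12 mm below its top and 12 mm above the panel's upper face. Panel 130 mm along x, 100 along y, 8 thick, about 110 g, 3 mm play all round; its underside is 20 mm below this point and starts 14 mm above the table.
- tray: Black silicone tray, fixed, 230 x 230 mm, floor 4 mm thick, rim 4 mm wide and 10 mm high, with a small chrome clip (up to 20 mm high) outside the middle of its +x rim. Origin at the centre of its underside, on the table. The panel fits in it at any yaw when centred.
Mind the look-alikes: they are no part of the job. Leave any pink, turquoise or yellow look-alike of the part that bears pull alone.

How it is judged (in metres and radians):
On the way, in this order (a step that is already met when the one before it is completed fails the run):
1. the button is turned at least 60 degrees aside while the panel still lies in the frame ((value of joint button above 1.05 rad or value of joint button below -1.05 rad) and horizontal distance between pull and frame below 0.012 m and z of pull in the frame of frame below 0.042 m), for 0.1 s.
2. the panel is lifted clear of the frame (z of pull in the frame of frame above 0.06 m), for 0.1 s.
3. the panel is down in the middle of the tray, within 30 mm, while still held (horizontal distance between pull and tray below 0.03 m and z of pull in the frame of tray below 0.034 m and contact force between the fingers and panel above 0.3 N), for 0.05 s.
At the end, for the whole second after the job is handed in: The panel lies at rest, released, flat (within 10 degrees) and pull upwards on the tray's floor, its centre within 30 mm of the tray's centre, and the turn button stands at least 60 degrees aside ((value of joint button above 1.05 rad or value of joint button below -1.05 rad) and horizontal distance between pull and tray below 0.03 m and z of pull in the frame of tray below 0.03 m and angle between pull's own z axis and vertical below 0.17 rad and linear speed of panel below 0.02 m/s); the robot touches nothing.
It fails at once if the smaller frame is moved more than 30 mm (distance of small_frame from where it was at the start of the episode above 0.03 m).
It fails at once if the egg-cup is moved more than 30 mm (distance of eggcup from where it was at the start of the episode above 0.03 m).
It fails at once if the mint tin is moved more than 30 mm (distance of tin from where it was at the start of the episode above 0.03 m).
It fails at once if the torch is moved more than 30 mm (distance of torch from where it was at the start of the episode above 0.03 m).
It also fails if it takes over 51 s, if anything falls off the work surface, if the arm or the gripper's body presses on something with over 40 N, if the wrist force passes 120 N, or if a joint passes its speed limit or range.

## Robot

A 6-joint arm with a two-finger parallel gripper is mounted at the origin on the work surface. World frame = base frame: x ahead of the robot, y to its left, z up, the work surface at z = 0. Lengths are in mm, angles in rad, forces in N, time in s.
With the tool pointing down it reaches from about 300 to 825 mm from the base axis. Payload 5.4 kg.
Tool frame: the origin (TCP) lies at the very end of the fingers, on their centre line; the grasp point (between the pads) lies env.grip_point_offset behind it (env.grip_point_offset is the distance from the TCP to the grasp point, in mm); z points along the fingers, y is the direction in which the jaws open and shut (so a half turn about z gives the same grasp; the last joint's range is limited). The gripper opens to 92 mm and grips with 3 to 60 N. Pads are 20 mm wide; open, the fingers measure 128 mm over their backs; the gripper's body (75 mm by 189 mm) begins 69 mm behind the grasp point.
Start: joints at [-1.402, 0.158, 1.597, -0, 1.386, -0.21], TCP at [212.614, -534.23, 214.601] pointing down, gripper open.
Joint ranges: [-2.91, 2.91], [-0.94, 2.29], [0.18, 2.7], [-1.29, 4.43], [0.17, 2.64], [-3, 3]. Speed limits (rad/s): [2.57, 2.57, 3.14, 3.14, 3.14, 3.14].

## Interface

Orientations are given as a rotation vector (axis times angle).
In Python, from bench import env gives the robot as it stands.
- The arm moves only by the shell command python3 -m jog 'ROWS'. ROWS is JSON, a list of rows, each a list of 7 numbers: the shift along the tool's x, y, z in m, then the turn, a rotation vector about the tool's x, y, z in degrees, then the opening in per cent of the stroke, from 0 (shut) to 100 (fully open). In form: [[tx, ty, tz, rx, ry, rz, grip], ...]. A call has 1 to 20 rows; each row is the pose to reach, as a shift and turn from the pose commanded when the call began, along the tool's axes at that moment; what a row does not reach only later rows make up. A row lasts 1/8 s, in which the tool goes at most 62.5 mm and 10.7 degrees, less where a joint would pass 70% of its speed; a pose out of reach is approached as far as the arm can. A call with a gripper value outside its range is refused whole. The fingers move at their own pace and stop on an object; the grip force is fixed at half the most. Time passes only in rows, so rows that repeat a pose let the fingers close. It gives the time, the measured TCP pose, the force and the opening at its end, in the units of the state.
- env.sense(): the state, without advancing time (a new reading comes with each control period).
- env.grab_frame(name): name is "side" or "top" or "wrist"; returns a dict with "color" (400x640x3 uint8, red, green, blue), "vfov" (degrees; the focal length in pixels is half the picture's height over the tangent of half this angle, whatever the lens; pixels are square), "cx", "cy" (the principal point, pixels), "cam_to_world" (4x4, takes a point from camera to world coordinates). Camera axes: x right, y down, z forward; pixel columns grow to the right and rows downward; lengths in mm; the calibration is good to about 2 mm. A picture is of the moment at which its call begins. There is no depth.
- env.hand_in(): hands the job in, once; it reports no verdict.
Trained networks look in a picture, given as the dict that the camera call returned (one of the last four; its "shot" number tells which), for a name from the list of things; names that differ only in an ending like _2 or _b are one class to them, and where a whole thing is asked for, a point or a joint stands for the part that bears it (a point fixed in the world has none). Each returns a list of dicts, best first, with "confidence" (0 to 1); they miss things now and then, are a little off and sometimes report something else, mostly with a low value. They report only what shows in the picture. A call takes as long as a camera call. They do not tell look-alikes from the thing itself.
- env.search_frame(picture, name): "point" ([x, y, z] in mm, in world coordinates, good to about 4 mm: the middle of the surface that is visible of it).
- env.spot_point(picture, name): "point" ([x, y, z] in mm, in world coordinates, good to about 4 mm: a listed point, or the origin of a listed thing).
The state is a dict: "time_s": time; "joint_positions": joint angles; "qd": joint speeds; "tau": joint torques, N m; "tcp_pos": TCP position; "eef_rot": TCP orientation; "force": force on the tool from outside, world axes, zero at the start; "moment": the same for the moment, N m; "finger_gap": finger opening in mm.
Only numpy, scipy, OpenCV 4.12 (cv2) and the standard library are available. Lean on these libraries where they do the work, as an engineer would, in place of code of your own. Each camera call takes 0.05 s, during which the arm holds its last target. There are 200 camera calls.

## Working session

There is one attempt and no reset: what is moved stays moved. The work goes in short steps, Python scripts to look and compute and a shell command to move; the robot and the scene stay as the last step left them, time stands still between calls to the robot, and variables do not carry over. Pictures are saved under pics/ and viewed, about 8 in all and at most 12, crops included, and the job is handed in when it is done.

```bash
mkdir -p pics; ls; cat > h.py <<'E'
import numpy as np, cv2
from bench import env
from scipy.spatial.transform import Rotation as R
def save(p,n): cv2.imwrite('pics/'+n+'.png',cv2.cvtColor(p['color'],cv2.COLOR_RGB2BGR))
def f(p): return 200/np.tan(np.radians(p['vfov'])/2)
def proj(p,X):
    T=np.linalg.inv(p['cam_to_world']);c=T[:3,:3]@np.array(X,float)+T[:3,3]
    return np.round([p['cx']+f(p)*c[0]/c[2],p['cy']+f(p)*c[1]/c[2]],1)
def unproj(p,u,v,z):
    T=np.array(p['cam_to_world']);d=T[:3,:3]@np.array([(u-p['cx'])/f(p),(v-p['cy'])/f(p),1])
    return np.round(T[:3,3]+d*(z-T[2,3])/d[2],1)
def tool(X):
    s=env.sense();return np.round(R.from_rotvec(s['eef_rot']).inv().apply(np.array(X)-s['tcp_pos']),1)
E
python3 - <<'E'
from h import *
for c in ['top','side']:
    p=env.grab_frame(c);save(p,c+'0')
    for n in ['frame','button','pull','tray']:
        for fn in ['search_frame','spot_point']:
            for d in getattr(env,fn)(p,n)[:3]: print(c,n,fn,np.round(d['point'],0),round(d['confidence'],2),proj(p,d['point']))
s=env.sense();print(s['tcp_pos'],s['eef_rot'],R.from_rotvec(s['eef_rot']).as_matrix().round(3),env.grip_point_offset,s['time_s'])
E
```

```text
pics
top frame search_frame [561. 152.  24.] 0.7 [271.6 128.7]
top button search_frame [556.  78.  31.] 0.49 [306.9 131.7]Traceback (most recent call last):
  File "<stdin>", line 6, in <module>
ValueError: it knows: frame, pull, tray
```

```bash
python3 - <<'E'
from h import *
for c in ['top','side']:
    p=env.grab_frame(c);save(p,c+'0')
    for n in ['frame','button','pull','tray']:
        for fn in ['search_frame','spot_point']:
            if n=='button' and fn=='spot_point': continue
            for d in getattr(env,fn)(p,n)[:3]: print(c,n,fn,np.round(d['point'],0),round(d['confidence'],2),proj(p,d['point']))
s=env.sense();print(s['tcp_pos'],s['eef_rot'],R.from_rotvec(s['eef_rot']).as_matrix().round(3),env.grip_point_offset,s['time_s'])
E
```

```text
top frame search_frame [560. 150.  22.] 0.61 [272.4 129.4]
top button search_frame [557.  77.  30.] 0.6 [307.5 131.3]
top pull search_frame [360. 165.   8.] 0.98 [262.2 225.2]
top pull search_frame [564. 150.  21.] 0.84 [272.4 127.8]
top pull search_frame [185. 313.   9.] 0.67 [185.7 309.7]
top pull spot_point [182. 315.  20.] 0.9 [183.1 312.1]
top pull spot_point [365. 165.  20.] 0.86 [261.6 222.6]
top pull spot_point [408. 367.  24.] 0.71 [162.8 199. ]
top tray search_frame [ 531. -191.    5.] 0.86 [431.2 150.6]
top tray spot_point [ 529. -191.   -2.] 0.87 [430.1 152.1]
side frame search_frame [565. 186.  22.] 0.63 [246.3 262.3]
side button search_frame [553.  76.  39.] 0.41 [260.3 216.1]
side pull search_frame [ 281. -194.   11.] 0.9 [386.6 148. ]
side pull search_frame [362. 177.   9.] 0.89 [348.1 267.7]
side pull search_frame [182. 324.   5.] 0.77 [445.1 340.7]
side pull spot_point [406. 368.  16.] 0.91 [317.9 353. ]
side pull spot_point [ 265. -218.   17.] 0.91 [393. 140.]
side pull spot_point [572. 152.  35.] 0.87 [245.3 244.7]
side tray search_frame [ 534. -182.    6.] 0.77 [285.9 149.1]
side tray spot_point [ 533. -188.    1.] 0.57 [286.4 148.8]
[ 212.62246242 -534.22930853  214.6152211 ] [ 3.08537831e+00  5.91556823e-01 -4.12168788e-05] [[ 0.929  0.37  -0.   ]
 [ 0.37  -0.929 -0.   ]
 [-0.     0.    -1.   ]] 18.700000000000003 1.0
```

View pics/top0.png

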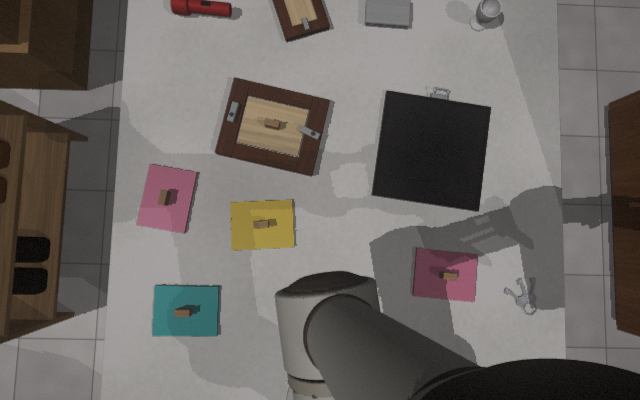

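The top view shows the large frame at about (272,127), with plywood panel and pull at (272,125). The across-lying button is at (309,132), the already turned one at (233,112). The tray is at (431,152) with its clip at (438,92).
Pull look-alikes: yellow (262,224), pink (165,197), pink (447,275), turquoise (185,311) and the small frame (302,15). I choose the plain plywood panel in the large frame at (272,125).

```bash
python3 - <<'E'
from h import *
p=env.grab_frame('top')
c=[unproj(p,u,v,22) for u,v in [(233,79),(330,100),(313,174),(217,152)]]
print(c,np.mean(c,0)); d=c[1]-c[0]+c[2]-c[3];print(np.degrees(np.arctan2(d[1],d[0])))
t=np.mean(c,0);t[2]=240;print(tool(t))
t=[unproj(p,u,v,10) for u,v in [(387,91),(490,105),(479,210),(373,195)]];print(t,np.mean(t,0))
im=cv2.cvtColor(p['color'],cv2.COLOR_RGB2BGR)[65:185,205:345];cv2.imwrite('pics/crop1.png',cv2.resize(im,None,fx=5,fy=5,interpolation=cv2.INTER_CUBIC))
E
```

```text
[array([665.5, 236.7,  22. ]), array([628.1,  31.1,  22. ]), array([469. ,  62.6,  22. ]), array([508.7, 262.6,  22. ])] [567.825 148.25   22.   ]
-100.76287524535748
[ 582.4 -502.7  -25.4]
[array([657.1, -92.6,  10. ]), array([ 634.8, -318.9,   10. ]), array([ 404.8, -292.9,   10. ]), array([430.1, -65.6,  10. ])] [ 531.7 -192.5   10. ]
```

View pics/crop1.png

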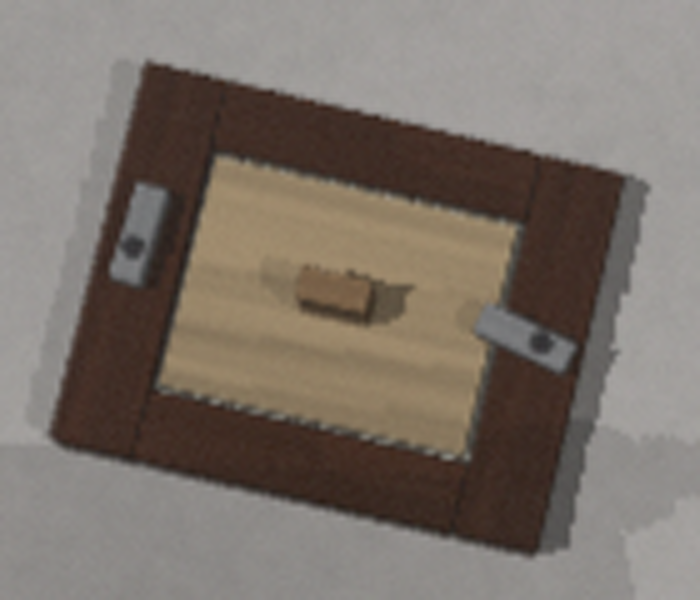

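The crop confirms plain plywood in the dark frame, with the pull at crop (335,293). The button pivot is at (542,343) and its tip, slightly towards frame +y, at (480,318). Moving above it now.

```bash
python3 -m jog '[[0.582,-0.503,-0.025,0,0,-57.5,0],[0.582,-0.503,-0.025,0,0,-57.5,0],[0.582,-0.503,-0.025,0,0,-57.5,0],[0.582,-0.503,-0.025,0,0,-57.5,0],[0.582,-0.503,-0.025,0,0,-57.5,0],[0.582,-0.503,-0.025,0,0,-57.5,0],[0.582,-0.503,-0.025,0,0,-57.5,0],[0.582,-0.503,-0.025,0,0,-57.5,0],[0.582,-0.503,-0.025,0,0,-57.5,0],[0.582,-0.503,-0.025,0,0,-57.5,0],[0.582,-0.503,-0.025,0,0,-57.5,0],[0.582,-0.503,-0.025,0,0,-57.5,0],[0.582,-0.503,-0.025,0,0,-57.5,0],[0.582,-0.503,-0.025,0,0,-57.5,0],[0.582,-0.503,-0.025,0,0,-57.5,0]]'
python3 - <<'E'
from h import *
p=env.grab_frame('wrist');save(p,'w1')
for n in ['frame','pull']:
    for d in env.spot_point(p,n)[:3]: print(n,np.round(d['point'],0),round(d['confidence'],2),proj(p,d['point']))
for d in env.search_frame(p,'button')[:3]: print(np.round(d['point'],0),round(d['confidence'],2),proj(p,d['point']))
s=env.sense();print(s['tcp_pos'],R.from_rotvec(s['eef_rot']).as_matrix().round(3),s['finger_gap'],s['joint_positions'])
E
```

```text
time_s: 2.92
tcp_pos: [567.0, 147.5, 239.5]
eef_rot: [2.421, 2.002, -0.001]
force: [0.8, -0.7, 0.6]
finger_gap: 0.8
pull [359. 168.  20.] 0.78 [142.9 187.8]
[558.  83.  27.] 0.81 [323.8 226.9]
[567.17316571 147.32633053 239.78186306] [[ 0.189  0.982  0.   ]
 [ 0.982 -0.189 -0.   ]
 [-0.     0.    -1.   ]] 0.46023910286330205 [ 4.81265427e-02  1.70399737e-01  1.53363131e+00 -9.33485278e-05
  1.43741001e+00  2.38042181e-01]
```

View pics/w1.png

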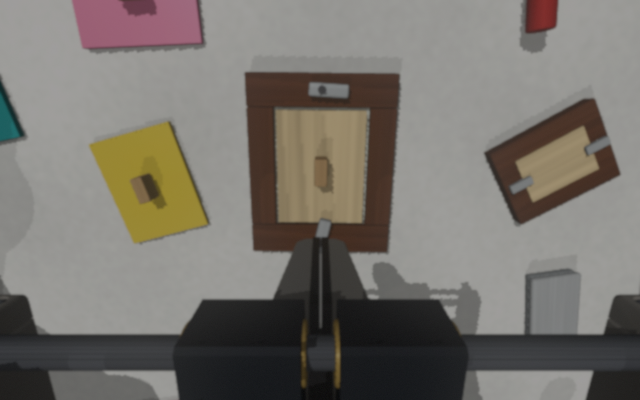

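The wrist view shows frame corners near (246,73), (399,73), (388,250) and (254,250). The pull is at (321,171), and the button tip at (324,225) sits just in front of the fingers.

```bash
python3 - <<'E'
from h import *
p=env.grab_frame('wrist')
c=[unproj(p,u,v,22) for u,v in [(246,73),(399,73),(388,250),(254,250)]]
m=np.mean(c,0);d=c[3]-c[0]+c[2]-c[1];a=np.arctan2(d[1],d[0]);print(c,m,np.degrees(a))
print('sizes',[np.linalg.norm(c[i]-c[i-1]).round(1) for i in range(4)])
print('panel', [unproj(p,u,v,22) for u,v in [(275,108),(369,109),(364,223),(277,223)]])
print('pull',unproj(p,321,158,46),unproj(p,321,170,46),'buttontip',unproj(p,324,222,33))
for n,m in [('w',m),('top',np.array([567.8,148.2,0]))]:
  x=np.array([np.cos(a),np.sin(a),0]);y=np.array([-x[1],x[0],0])
  for fx,fy in [(86,0),(64,-42),(64,7)]:
    t=m+fx*x+fy*y;t[2]=28;print(n,fx,fy,t.round(1),tool(t))
E
```

```text
[array([509.5, 267.8,  22. ]), array([669.1, 237.3,  22. ]), array([630.4,  36.4,  22. ]), array([468.5,  67.4,  22. ])] [569.375 152.225  22.   ] -101.23303280653566
sizes [np.float64(204.6), np.float64(162.5), np.float64(204.6), np.float64(164.8)]
panel [array([531.7, 227. ,  22. ]), array([632.3, 206.7,  22. ]), array([606.8,  76.8,  22. ]), array([504.1,  96.5,  22. ])]
pull [571.4 167.5  46. ] [569.  154.7  46. ] buttontip [560.4  91.   33. ]
w 86 0 [552.6  67.9  28. ] [-80.9   0.6 211.8]
w 64 -42 [515.7  97.6  28. ] [-58.7 -41.2 211.8]
w 64 7 [563.8  88.1  28. ] [-59.    7.8 211.8]
top 86 0 [551.   63.8  28. ] [-8.520e+01 -1.000e-01  2.118e+02]
top 64 -42 [514.1  93.6  28. ] [-62.9 -42.  211.8]
top 64 7 [562.2  84.1  28. ] [-63.2   7.  211.8]
```

```bash
python3 -m jog '[[-0.06,-0.044,0.06,0,0,0,0],[-0.06,-0.044,0.11,0,0,0,0],[-0.06,-0.044,0.16,0,0,0,0],[-0.06,-0.044,0.195,0,0,0,0],[-0.06,-0.044,0.211,0,0,0,0],[-0.06,-0.044,0.211,0,0,0,0],[-0.06,-0.035,0.211,0,0,0,0],[-0.06,-0.026,0.211,0,0,0,0],[-0.06,-0.017,0.211,0,0,0,0],[-0.06,-0.008,0.211,0,0,0,0],[-0.06,0.001,0.211,0,0,0,0],[-0.062,0.008,0.211,0,0,0,0],[-0.065,0.012,0.211,0,0,0,0],[-0.069,0.012,0.211,0,0,0,0],[-0.069,0.012,0.211,0,0,0,0]]'
```

```text
time_s: 5.05
tcp_pos: [568.1, 79.3, 29.0]
eef_rot: [2.421, 2.0, 0.009]
force: [5.5, 6.8, -3.6]
finger_gap: 0.3
```

```bash
python3 -m jog '[[0,-0.004,-0.03,0,0,0,0],[0,-0.01,-0.09,0,0,0,0],[-0.05,-0.015,-0.15,0,0,0,40],[-0.10,-0.015,-0.19,0,0,0,40],[-0.10,-0.015,-0.19,0,0,0,40],[-0.10,-0.015,-0.19,0,0,0,40]]'
python3 - <<'E'
from h import *
p=env.grab_frame('wrist');save(p,'w2')
for d in env.spot_point(p,'pull')[:3]: print(np.round(d['point'],0),round(d['confidence'],2),proj(p,d['point']))
s=env.sense();print(s['tcp_pos'],s['finger_gap'])
E
```

```text
time_s: 5.8
tcp_pos: [532.9, -17.7, 218.6]
eef_rot: [2.422, 2.0, 0.001]
force: [0.0, 0.4, -0.5]
finger_gap: 36.6
[360. 169.  22.] 0.64 [108.5  24.2]
[531.90932592 -16.10040747 216.59464323] 36.32793379346451
```

View pics/w2.png

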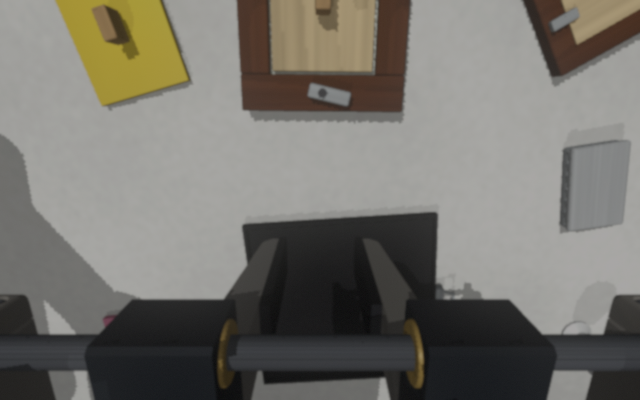

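The button now lies past along-border at (329,95), about 90–105° aside and clear of the panel. The panel is still seated. Next I work out the pull position.

```bash
python3 - <<'E'
from h import *
p=env.grab_frame('top')
print(unproj(p,272.3,122.4,46))
for d in env.spot_point(p,'pull')[:5]: print(np.round(d['point'],0),round(d['confidence'],2))
print(tool([568.5,151,110]))
E
```

```text
[568.5 148.4  46. ]
[567. 148.  34.] 0.93
[184. 311.  19.] 0.84
[363. 164.  19.] 0.81
[408. 364.  22.] 0.64
[170.7   5.4 106.5]
```

```bash
python3 -m jog '[[0.06,0.005,0,0,0,0,60],[0.12,0.005,0.03,0,0,0,60],[0.17,0.005,0.08,0,0,0,60],[0.17,0.005,0.13,0,0,0,60],[0.17,0.005,0.145,0,0,0,60],[0.17,0.005,0.145,0,0,0,60],[0.17,0.005,0.145,0,0,0,60]]'
python3 - <<'E'
from h import *
p=env.grab_frame('wrist');save(p,'w3')
print(env.sense()['tcp_pos'],proj(p,[568.3,150,46]))
E
```

```text
time_s: 6.88
tcp_pos: [571.5, 148.5, 76.2]
eef_rot: [2.419, 2.0, 0.005]
force: [0.4, 0.2, 0.7]
finger_gap: 55.3
[571.58094342 148.44503052  76.38329664] [315.6 231.6]
```

View pics/w3.png

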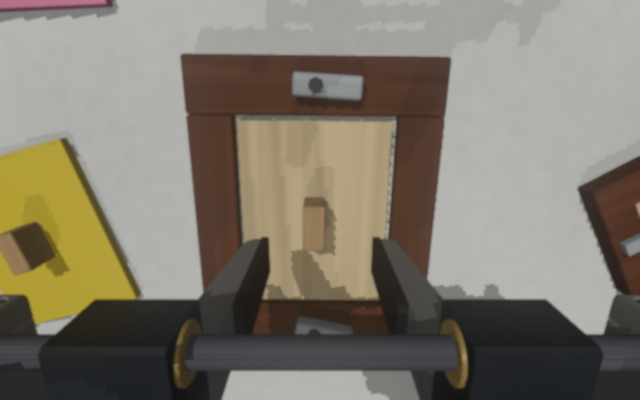

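The close view shows the pull at about (314,224), between the fingers and near the predicted (316,232). I descend, grip and lift a little.

```bash
python3 -m jog '[[0.003,-0.0035,0.02,0,0,0,60],[0.003,-0.0035,0.04,0,0,0,60],[0.003,-0.0035,0.05,0,0,0,60],[0.003,-0.0035,0.05,0,0,0,60],[0.003,-0.0035,0.05,0,0,0,0],[0.003,-0.0035,0.05,0,0,0,0],[0.003,-0.0035,0.05,0,0,0,0],[0.003,-0.0035,0.05,0,0,0,0],[0.003,-0.0035,0.05,0,0,0,0],[0.003,-0.0035,0.05,0,0,0,0]]'
```

```text
time_s: 8.18
tcp_pos: [566.8, 152.6, 23.7]
eef_rot: [2.42, 2.003, 0.0]
force: [-1.0, 0.4, 0.7]
finger_gap: 13.7
```

```bash
python3 -m jog '[[0,0,-0.006,0,0,0,0],[0,0,-0.015,0,0,0,0],[0,0,-0.03,0,0,0,0],[0,0,-0.05,0,0,0,0],[0,0,-0.075,0,0,0,0],[0,0,-0.1,0,0,0,0],[0,0,-0.11,0,0,0,0],[0,0,-0.11,0,0,0,0]]'
python3 - <<'E'
from h import *
p=env.grab_frame('top')
for d in env.spot_point(p,'tray')[:2]: print(np.round(d['point'],0),round(d['confidence'],2))
s=env.sense();print(s['tcp_pos'],s['finger_gap'],s['force'],tool([531,-191,135]))
p=env.grab_frame('side');save(p,'s1')
E
```

```text
time_s: 9.18
tcp_pos: [567.2, 152.6, 134.8]
eef_rot: [2.42, 2.002, 0.003]
force: [-0.3, 1.0, -1.0]
finger_gap: 13.9
[ 532. -195.   -5.] 0.98
[565.95047885 152.50379063 132.74746016] 13.75732966117665 [-0.45416388  0.15099177 -2.07490474] [-344.    30.    -2.2]
```

View pics/s1.png

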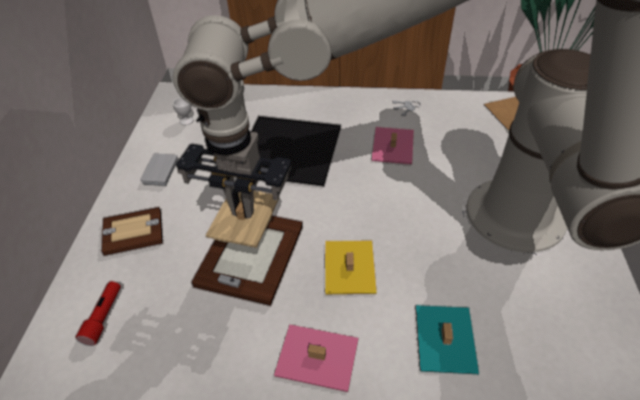

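The side view shows the panel lifted clear in the gripper at (243,220). The tray lies free at (293,150).

```bash
python3 -m jog '[[-0.05,0.004,0,0,0,0,0],[-0.1,0.009,0,0,0,0,0],[-0.15,0.013,0,0,0,0,0],[-0.2,0.017,0,0,0,0,0],[-0.25,0.022,0,0,0,0,0],[-0.3,0.026,0,0,0,0,0],[-0.345,0.030,0,0,0,0,0],[-0.345,0.030,0,0,0,0,0],[-0.345,0.030,0.04,0,0,0,0],[-0.345,0.030,0.07,0,0,0,0],[-0.345,0.030,0.09,0,0,0,0],[-0.345,0.030,0.1,0,0,0,0],[-0.345,0.030,0.1,0,0,0,0],[-0.345,0.030,0.1,0,0,0,0]]'
python3 - <<'E'
from h import *
p=env.grab_frame('wrist');save(p,'w4')
s=env.sense();print(s['tcp_pos'],s['finger_gap'],s['force'],tool([531.7,-192,30]))
E
```

```text
time_s: 11.08
tcp_pos: [532.2, -192.1, 34.5]
eef_rot: [2.419, 2.002, 0.001]
force: [0.4, 0.6, -0.8]
finger_gap: 13.5
[ 532.27124818 -192.26137385   34.70167228] 13.610784250599497 [ 0.14266567  0.18549332 -1.34543836] [ 0.2 -0.6  4.7]
```

View pics/w4.png

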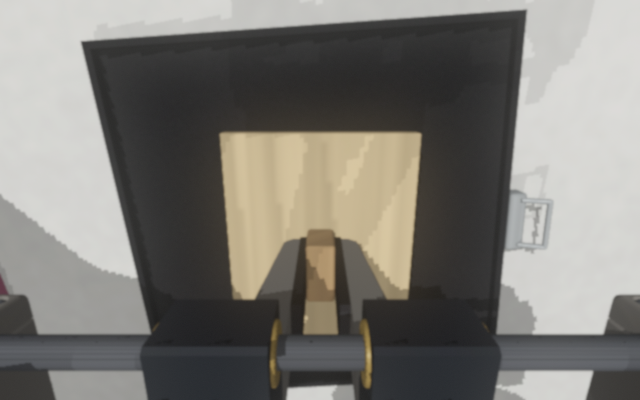

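The panel sits centred and flat over the tray. Lowering gently.

```bash
python3 -m jog '[[0,0,0.008,0,0,0,0],[0,0,0.014,0,0,0,0],[0,0,0.017,0,0,0,0],[0,0,0.019,0,0,0,0],[0,0,0.0205,0,0,0,0],[0,0,0.0205,0,0,0,0],[0,0,0.0205,0,0,0,0]]'
```

```text
time_s: 12.0
tcp_pos: [531.5, -192.0, 13.7]
eef_rot: [-2.42, -2.003, 0.0]
force: [-3.5, 1.6, 5.5]
finger_gap: 13.6
```

```bash
python3 -m jog '[[0,0,0.001,0,0,0,0],[0,0,0.001,0,0,0,0],[0,0,0.001,0,0,0,0]]'
```

```text
time_s: 12.38
tcp_pos: [531.5, -192.0, 13.7]
eef_rot: [-2.42, -2.003, 0.001]
force: [-7.0, 3.8, 14.1]
finger_gap: 14.0
```

Firm touchdown: the force is 14 N and the TCP stays at 13.7 mm. Release and retreat straight up.

```bash
python3 -m jog '[[0,0,-0.001,0,0,0,0],[0,0,-0.001,0,0,0,40],[0,0,-0.001,0,0,0,40],[0,0,-0.001,0,0,0,40],[0,0,-0.001,0,0,0,40],[0,0,-0.02,0,0,0,40],[0,0,-0.05,0,0,0,40],[0,0,-0.1,0,0,0,40],[-0.05,0,-0.15,0,0,0,40],[-0.1,0,-0.2,0,0,0,40],[-0.1,0,-0.2,0,0,0,40],[-0.1,0,-0.2,0,0,0,40]]'
python3 - <<'E'
from h import *
p=env.grab_frame('wrist');save(p,'w5')
for n in ['pull','tray']:
    for d in env.spot_point(p,n)[:3]: print(n,np.round(d['point'],0),round(d['confidence'],2))
p=env.grab_frame('side');save(p,'s2')
for n in ['pull','tray']:
    for d in env.spot_point(p,n)[:5]: print(n,np.round(d['point'],0),round(d['confidence'],2))
print(env.sense()['force'])
E
```

```text
time_s: 13.88
tcp_pos: [512.9, -290.4, 212.8]
eef_rot: [2.421, 2.001, 0.001]
force: [-0.2, 0.6, -0.9]
finger_gap: 36.9
pull [ 266. -216.   20.] 0.86
pull [ 532. -192.   28.] 0.74
pull [ 265. -217.   18.] 0.8
pull [410. 369.  15.] 0.76
pull [181. 316.  16.] 0.7
pull [364. 170.  18.] 0.61
pull [ 535. -190.   24.] 0.59
tray [ 534. -191.    4.] 0.65
[0.62593765 0.02710647 0.16379672]
```

View pics/s2.png

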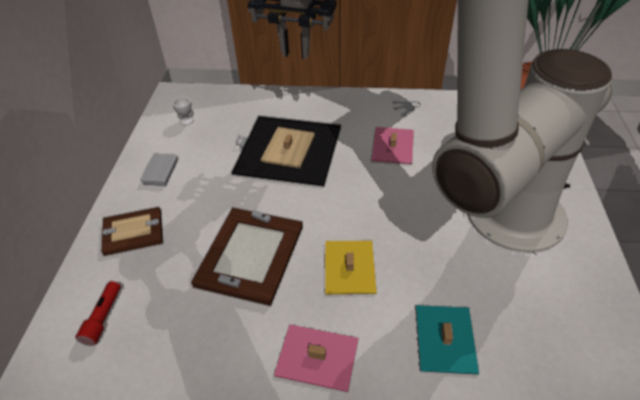

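View pics/w5.png

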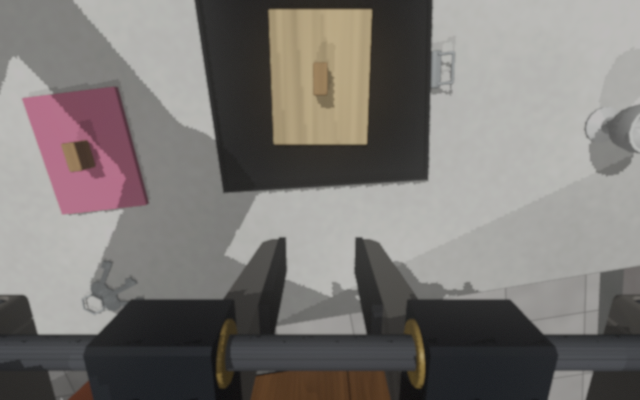

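The panel lies flat, pull up, in the middle of the tray (side view (288,147)). The button lies along its border at (261,216), the other objects are in place and the gripper is clear.

```bash
python3 -c "
from bench import env
print(env.hand_in())"
```

```text
the job is handed in; nothing more can be done
None
```

I turned the button aside, lifted the panel out by its pull, and set it down in the tray. I let go only after it had touched down, then handed the job in; no verdict is reported.

- **Button:** I pushed it with closed fingers to roughly 90–105° aside, judged by eye from the pictures. It lies along its border, clear of the panel.
- **Panel:** the grip closed on the pull at 13.7 mm. At touchdown the upward force was 14 N with the tool staying at 13.7 mm height. The networks' last readings put the pull at about (532–535, -190 to -192, 24–28) mm. The tray's was (534, -191), so the panel is only a few millimetres off centre. It lies flat with the pull upwards.
- **Everything else:** the smaller frame, torch, mint tin and egg-cup look unmoved, and the gripper is clear of everything. The job took about 14 s on the robot's clock.

No final check failed. Earlier the top and wrist cameras disagreed by about 4 mm on the frame and pull position, which was within what the grip could take.

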